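# Roll a bishop home and spring the lid

### The arm

A 7-joint arm with a two-finger parallel gripper is mounted at the origin on the work surface. World frame = base frame: x ahead of the robot, y to its left, z up, the work surface at z = 0. Lengths are in m, angles in rad, forces in N, time in s.
With the tool pointing down it reaches from about 0.4 to 0.875 m from the base axis. Payload 19.3 kg.
Tool frame: the origin (TCP) lies where the fingers leave the gripper's body, on its centre line; the fingertips stand bot.tip_reach ahead of it and the grasp point (between the pads) lies 54 mm ahead of it (bot.tip_reach is the distance from the TCP to the fingertips, in m); z points along the fingers, y is the line along which they close (so a half turn about z gives the same grasp; the last joint's range is limited). The gripper opens to 85 mm and grips with 20 to 120 N. Pads are 22 mm wide; open, the fingers measure 114 mm over their backs; the gripper's body (76 mm by 85 mm) begins 54 mm behind the grasp point. The pads swing forward as they close: fully open they stand 13 mm farther back than shut.
Start: joints at [-1.415, 0.521, -0.036, 1.599, 0.021, 1.021, -0.113], TCP at [0.14, 0.609, 0.304] pointing down, gripper open.
Joint ranges: [-2.91, 2.91], [-0.3, 2.13], [-1.5, 1.42], [0.17, 2.43], [-1.26, 4.41], [0.16, 1.93], [-2.52, 2.52]. Speed limits (rad/s): [1.89, 1.89, 2.39, 2.39, 3.01, 3.01, 3.01].

### API

Orientations are given as [roll, pitch, yaw] about the fixed x, y, z axes, in that order (R = Rz(yaw) Ry(pitch) Rx(roll)).
In Python, from workcell import bot gives the robot as it stands. The module is installed in compiled form; this text tells all that it offers.
- The arm moves only by the shell command python3 -m jog 'ROWS' [FORCE]. ROWS is JSON, a list that holds one entry, the list of rows, each a list of 7 numbers: the shift along the tool's x, y, z in mm, then the turn, a rotation vector about the tool's x, y, z in rad, then the opening, from 0 (shut) to 1 (fully open). In form: [[[tx, ty, tz, wx, wy, wz, fingers], ...]]. A call has 1 to 5 rows; each row shifts and turns the commanded pose from where the row before left it, along the tool's axes as they then stand; what a row does not reach is not made up. A row lasts 1/10 s, in which the tool goes at most 50 mm and 8.59 degrees, less where a joint would pass 70% of its speed; a pose out of reach is approached as far as the arm can. A call is refused whole if a number of a shift passes 50 or a number of a turn 0.15, either way. A call with a gripper value outside its range is refused whole. The fingers move at their own pace and stop on an object; FORCE is the grip in N (left out, the last holds). Time passes only in rows, so rows that do not move let the fingers close. It gives the time, the measured TCP pose, the force, the opening and the grip force at its end, in the units of the state.
- bot.observe(): the state, without advancing time (a new reading comes with each control period).
- bot.grab_frame(name): name is "side" or "top"; returns a dict with "img" (384x512x3 uint8, red, green, blue), "intrinsics" (3x3 intrinsics, pixels), "R" (3x3) and "t" (3): a world point X has camera coordinates R X + t. Camera axes: x right, y down, z forward; pixel columns grow to the right and rows downward; lengths in m; the calibration is good to about 2 mm. A picture is of the moment at which its call begins. There is no depth.
- bot.job_done(): hands the job in; it is judged then, once.
Trained networks look in a picture, given as the dict that the camera call returned (one of the last four; its "shot" number tells which), for a name from the list of things; names that differ only in an ending like _2 or _b are one class to them, and where a whole thing is asked for, a point or a joint stands for the part that bears it (a point fixed in the world has none). Each returns a list of dicts, best first, with "conf" (0 to 1); they miss things now and then, are a little off and sometimes report something else, mostly with a low value. They report only what shows in the picture. A call takes as long as a camera call. They do not tell look-alikes from the thing itself.
- bot.trace(query, picture): "region" (384x512 bool, what is visible of it).
- bot.spot_point(query, picture): "xyz" ([x, y, z] in m, in world coordinates, good to about 4 mm: a listed point, or the origin of a listed thing).
The state is a dict: "clock": time; "qpos": joint angles; "qd": joint speeds; "joint_efforts": joint torques, N m; "position": TCP position; "tool_rot": TCP orientation; "force": force on the tool from outside, world axes, zero at the start; "moment": the same for the moment, N m; "grip_width": finger opening in m; "finger_force": force on a finger pad.
Only numpy, scipy, OpenCV 4.12 (cv2) and the standard library are available. Lean on these libraries where they do the work, as an engineer would, in place of code of your own. Each camera call takes 0.05 s, during which the arm holds its last target. There are 200 camera calls.

### The job

With the blade end of the pusher, gently roll the boxwood bishop along the covered chute until it drops into the open walnut box; no finger may touch the bishop. Then lay the pusher down on the slate, let go and take it again by its blade end, and put its pin through the small access hole at the end of the narrow slot to trip the hidden spring catch, so that the lid swings shut over the bishop. Finish with the pusher lying on the slate again, and leave everything else where it stands.

Things in the scene. Friction and masses are not known exactly. Their poses are not given: they have to be found in the camera images.
- chute: Fixed wooden chute ending in a walnut box. Origin on the slate below the middle of the chute's mouth; x runs along the chute into the box, y to the left, z up (all (x, y, z) in mm here are in this frame). With the pusher between them fingers fit into neither chute nor slot: they must stay outside, at x below 0.
- mouth (a point): (0, 0, 26), middle of the chute's mouth on its running face. The chute is x 0 to 128, inside y -25 to 25, face at z 26, with a 3 mm high sill at x 0 to 4. Open above up to x 60, side walls to z 46; from x 60 on roofed, roof underside z 68, top z 76. At x 128 the bishop drops into the box.
- hole (a point): (80, -65, 45), centre of the 16 x 16 mm access hole at the slot's end, in a face 8 mm thick. Unseen behind it is the catch's plate (26 x 22 mm, centred), face somewhere from x 94 to 106. It resists with about 3 N, less as it goes in; 8 to 12 mm in it trips and runs on out of reach, and the lid falls shut within 2 s. Let go sooner, it springs back.
- slot (a point): (0, -65, 20), middle of the mouth of the narrow slot to the right of the chute, on its floor. Slot: x 0 to 80, inside y -79 to -51, floor z 20, open above, walls to z 60 (beside the roofed part of the chute to z 76); it ends at the face with the access hole.
- box_floor (a point): (172.5, 0, 8), centre of the box floor. Box: open at the top, inside x 128 to 217, y -42 to 42, rim z 76.
- lid (a joint): angle of the box lid in rad: 0 standing open, leaning a little past upright; 1.65 shut. Walnut faced with brass, hinged along the box's far rim, 107 x 146 x 11 mm, 0.4 kg. Held open by the catch; falls shut by itself once that trips and need not be touched.
- lid_hinge (a point): middle of the lid's hinge line: (225, -22.5, 77) in chute
- bishop_mid (a point): boxwood bishop lying across the chute near its mouth: the middle of its length, on its axis (its y). 45 mm long; rolls on its foot and collar, both 30 mm in diameter, so the axis is 15 mm above what it rests on; 20 to 45 g. While in the chute it must move slower than 0.25 m/s; it soon stops when no longer pushed.
- handle_mid (a point): pusher, loose two-ended tool lying flat on the slate, 75 g: centre of its handle, 12 mm above its underside. Handle 147 long (x), 16 wide (y), 24 mm high; x points to the blade end. Blade: plate across the +x end, 38 wide, 8 thick, 24 mm high, flush below and above. Pin: 8 mm thick, 60 long, straight out of the -x end at half height. Balances about 9 mm to the pin side of here.
- blade_face (a point): middle of the blade's outer face, 81.5 mm along +x from handle_mid
- pin_tip (a point): tip of the pin, 133.5 mm along -x from handle_mid
- weight: brass bell-shaped weight, 44 mm wide, 58 mm tall, standing beside the chute; bystander, origin at its underside
- cup: ochre clay cup of pegs, 68 mm wide, 100 mm tall with its pegs, standing beside the box; bystander, origin at its underside
- callipers: steel callipers, 140 mm long, 8 mm thick, lying flat; bystander, origin at its underside
- rook: boxwood rook, 32 mm wide, 50 mm tall, standing; bystander, origin at its underside
- pawn: boxwood pawn, 28 mm wide, 47 mm tall, standing; bystander, origin at its underside
- sander: cork sanding block, 90 x 55 x 32 mm; bystander, origin at its underside
- brush: bench brush, 170 mm long, lying flat; bystander, origin at its underside
Not all that is in view belongs to the job. Of the things that look like the part that bears handle_mid, the smaller one is meant.

How it is judged:
By the outcome, as a careful person would: the job done as asked, in the order asked, and still so for the second after the job is handed in, with the robot touching nothing.
It also fails if it takes over 72 s, if anything falls off the work surface, if the arm or the gripper's body presses on something with over 40 N, if the wrist force passes 120 N, or if a joint passes its speed limit or range.

## Working session

There is one attempt and no reset: what is moved stays moved. The work goes in short steps, Python scripts to look and compute and a shell command to move; the robot and the scene stay as the last step left them, time stands still between calls to the robot, and variables do not carry over. Pictures are saved under pics/ and viewed, at most 10 in all, crops included, and the job is handed in when it is done.

```bash
mkdir -p pics
cat > h.py <<'E'
import numpy as np,cv2
from workcell import bot
from scipy.spatial.transform import Rotation as Ro
def save(f,n,crop=None,s=1.5):
    im=f["img"][:,:,::-1]
    if crop: im=im[crop[1]:crop[3],crop[0]:crop[2]]
    cv2.imwrite("pics/"+n,cv2.resize(im,None,fx=s,fy=s,interpolation=cv2.INTER_CUBIC))
def proj(f,X):
    c=f["R"]@np.array(X,float)+f["t"]; p=np.array(f["intrinsics"])@c; return p[:2]/p[2]
def ray(f,uv,z):
    R=np.array(f["R"]);C=-R.T@np.array(f["t"]);d=R.T@np.linalg.inv(f["intrinsics"])@np.array([*uv,1.]);return C+d*(z-C[2])/d[2]
E
python3 - <<'E'
from h import *
s=bot.observe();print({k:np.round(v,3).tolist() for k,v in s.items()},bot.tip_reach)
for n in("top","side"):
    f=bot.grab_frame(n);save(f,n+"0.png")
    print(n,np.round(-np.array(f["R"]).T@f["t"],2))
    for q in "mouth hole slot box_floor lid_hinge bishop_mid handle_mid blade_face pin_tip weight cup callipers rook pawn sander brush".split():
        print(q,[(np.round(d["xyz"],3).tolist(),round(d["conf"],2)) for d in bot.spot_point(q,f)[:3]])
E
```

```text
{'clock': 0.0, 'qpos': [-1.415, 0.522, -0.036, 1.6, 0.021, 1.021, -0.113], 'qd': [-0.001, 0.001, -0.002, 0.001, 0.001, -0.0, -0.0], 'joint_efforts': [0.001, -92.712, 1.98, -36.994, 0.018, 0.008, 0.0], 'position': [0.14, 0.609, 0.303], 'tool_rot': [-3.14, 0.0, 2.916], 'force': [-0.482, 0.086, 0.961], 'moment': [0.022, -0.032, 0.001], 'finger_force': 0.0, 'grip_width': 0.085} 0.0726
top [ 0.35 -0.02  1.23]
mouth [([0.618, 0.015, 0.023], 0.88), ([0.731, -0.116, -0.004], 0.74)]
hole [([0.56, -0.068, 0.042], 0.73)]
slot [([0.562, 0.01, 0.024], 0.62)]
box_floor [([0.628, -0.162, 0.009], 0.87), ([0.334, -0.266, -0.002], 0.66), ([0.558, 0.012, 0.02], 0.16)]
lid_hinge [([0.614, -0.212, 0.08], 0.63)]
bishop_mid [([0.628, -0.026, 0.041], 0.63)]
handle_mid [([0.512, 0.272, 0.011], 0.84), ([0.353, 0.159, 0.017], 0.67)]
blade_face [([0.458, 0.15, 0.017], 0.75), ([0.519, 0.194, 0.015], 0.62)]
pin_tip [([0.499, 0.404, 0.011], 0.84), ([0.184, 0.173, 0.018], 0.72)]
weight [([0.712, -0.027, 0.0], 0.4)]
cup [([0.73, -0.117, -0.002], 0.55)]
callipers [([0.706, 0.173, -0.004], 0.73), ([0.498, 0.403, 0.014
[... 302 characters left out ...]
557, 0.01, 0.016], 0.67)]
box_floor [([0.633, -0.157, 0.012], 0.74)]
lid_hinge [([0.612, -0.216, 0.075], 0.71)]
bishop_mid [([0.625, -0.033, 0.044], 0.47)]
handle_mid [([0.512, 0.274, 0.011], 0.7)]
blade_face [([0.457, 0.148, 0.011], 0.96), ([0.517, 0.19, 0.014], 0.91)]
pin_tip [([0.178, 0.174, 0.014], 0.82), ([0.497, 0.409, 0.01], 0.57)]
weight [([0.561, -0.07, 0.044], 0.63), ([0.71, -0.028, -0.001], 0.6)]
cup [([0.732, -0.116, 0.001], 0.78)]
callipers [([0.708, 0.173, -0.002], 0.93)]
rook [([0.362, 0.412, -0.002], 0.74), ([0.62, 0.012, 0.026], 0.34)]
pawn [([0.5, 0.407, 0.013], 0.67), ([0.728, 0.41, 0.001], 0.47)]
sander [([0.335, -0.26, -0.0], 0.76)]
brush [([0.586, -0.424, 0.002], 0.39)]
```

View pics/top0.png

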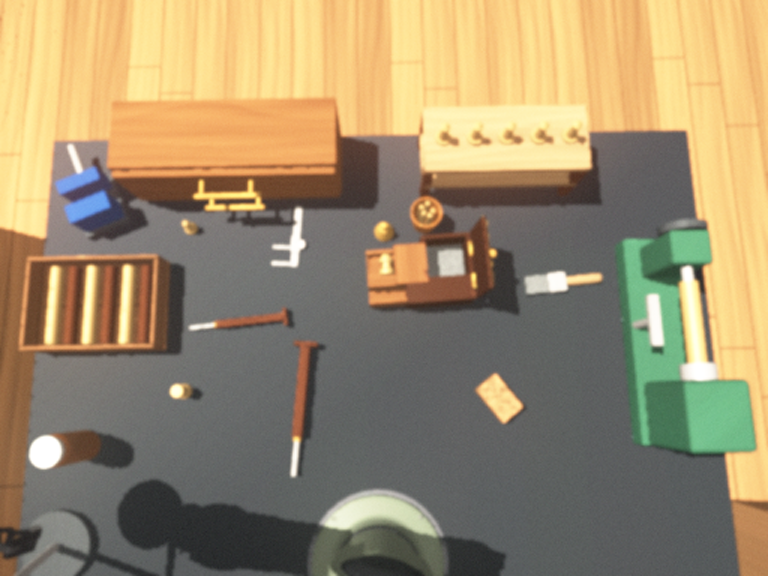

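View pics/side0.png

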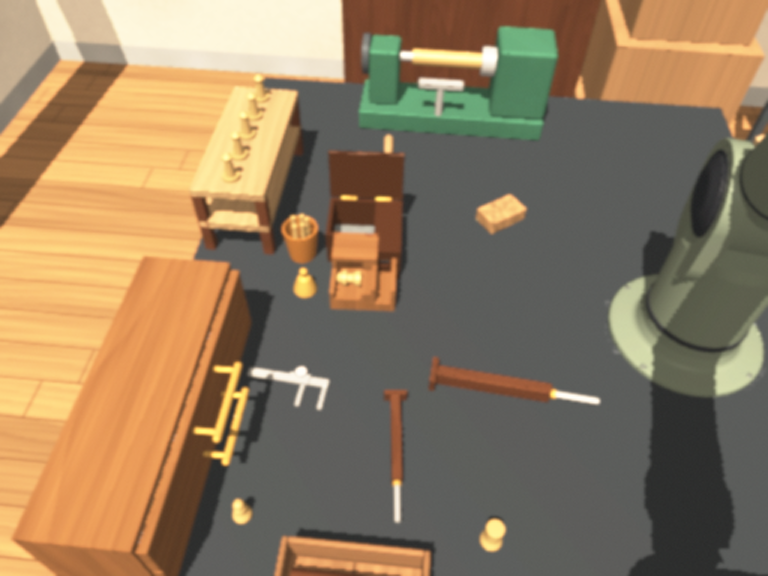

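The pusher that is meant is the smaller one, at about (190–290, 320) px in the top view. Its blade points at the chute mouth, which is at about (368, 275) px. The bishop lies in the open part at (385, 265), and the larger look-alike is at (300, 340–470). Next I'll fit the frames.

```bash
cat > fit.py <<'E'
from h import *
from scipy.optimize import least_squares
CH=dict(mouth=(0,0,26),hole=(80,-65,45),slot=(0,-65,20),box_floor=(172.5,0,8),lid_hinge=(225,-22.5,77))
PU=dict(handle_mid=(0,0,12),blade_face=(81.5,0,12),pin_tip=(-133.5,0,12))
def fit(M,guess,frames,tol=.03):
    P,Q,N=[],[],[]
    g=np.array(guess,float)
    T=lambda p,m:np.array([p[0]+np.cos(p[2])*m[0]-np.sin(p[2])*m[1],p[1]+np.sin(p[2])*m[0]+np.cos(p[2])*m[1],m[2]])
    for f in frames:
        for q,m in M.items():
            m=np.array(m)/1000
            for d in bot.spot_point(q,f):
                if np.linalg.norm(d["xyz"]-T(g,m))<tol: P.append(m);Q.append(d["xyz"]);N.append(q);break
    res=lambda p:np.concatenate([(np.array(T(p,m))-q)*1000 for m,q in zip(P,Q)])
    r=least_squares(res,g,loss="soft_l1",f_scale=3,x_scale=[.01,.01,.01])
    for n,e in zip(N,r.fun.reshape(-1,3)): print(n,np.round(e,1))
    return r.x
E
python3 - <<'E'
from fit import *
F=[bot.grab_frame(n) for n in("top","side","top","side")]
print("chute",fit(CH,(.62,.0145,-1.51),F).round(4)); print("pusher",fit(PU,(.511,.273,-1.48),F).round(4),bot.observe()["clock"])
E
```

```text
mouth [ 2.7 -2.3  5.1]
hole [-1.1 -2.7  3.2]
slot [-2.1 -2.3  0.9]
box_floor [5.2 1.  0.7]
lid_hinge [-2.6 -1.3 -0.8]
mouth [ 3.5  3.9 -2. ]
hole [-1.4  0.5 -0.4]
slot [ 2.  -0.5  3.6]
box_floor [-2.3 -0.9 -5.7]
lid_hinge [1.6 2.8 2. ]
mouth [-0.5 -1.1  2.2]
hole [-1.7 -1.6  0.2]
slot [-0.8 -4.3 -0.3]
box_floor [5.2 3.6 1.5]
mouth [ 2.2  2.8 -1. ]
hole [-2.4  0.2  3.6]
slot [-0.   1.6  2.8]
box_floor [-1.8 -0.2 -3.5]
lid_hinge [-0.5  2.3  1.5]
chute [ 0.623   0.0128 -1.5229]
handle_mid [-0.4  3.7  3.1]
blade_face [-0.5  0.1 -2.1]
pin_tip [-0.  -0.1  1.3]
handle_mid [-2.4 -1.9  3.4]
blade_face [ 4.   1.4 -2.5]
pin_tip [ 0.1 -2.7  1.3]
handle_mid [-5.   0.8  0.1]
blade_face [-0.2 -0.8 -4.6]
pin_tip [ 0.9 -0.  -1.1]
handle_mid [-1.4  1.3  1.1]
blade_face [ 2.4  0.6 -1.9]
pin_tip [ 2.3 -1.8  0.9]
pusher [ 0.511   0.2724 -1.4695] 3.5
```

```bash
cat > ov.py <<'E'
from h import *
def W(p,m): 
    m=np.array(m)/1000; c,s=np.cos(p[2]),np.sin(p[2]); return np.array([p[0]+c*m[0]-s*m[1],p[1]+s*m[0]+c*m[1],m[2]])
def panel(f,polys,c,s=5):
    im=cv2.resize(f["img"][c[1]:c[3],c[0]:c[2],::-1],None,fx=s,fy=s,interpolation=cv2.INTER_CUBIC)
    for p,L,col in polys:
        for a,b in L:
            u,v=[((proj(f,W(p,x))-[c[0],c[1]]+.5)*s).astype(int) for x in (a,b)]
            cv2.line(im,tuple(u.tolist()),tuple(v.tolist()),col,1)
    return im
def loop(*p): return list(zip(p,p[1:]+p[:1]))
CHL=loop((60,-25,76),(60,25,76),(128,25,76),(128,-25,76))+loop((128,-42,76),(128,42,76),(217,42,76),(217,-42,76))+[((0,-25,46),(60,-25,46)),((0,25,46),(60,25,46)),((0,-25,26),(0,25,26)),((0,-79,20),(0,-51,20)),((0,-79,60),(80,-79,60)),((0,-51,60),(80,-51,60))]+loop((80,-73,37),(80,-57,37),(80,-57,53),(80,-73,53))
PUL=loop((-73.5,-8,24),(73.5,-8,24),(73.5,8,24),(-73.5,8,24))+loop((73.5,-19,24),(81.5,-19,24),(81.5,19,24),(73.5,19,24))+loop((-133.5,-4,16),(-73.5,-4,16),(-73.5,4,16),(-133.5,4,16))
E
python3 - <<'E'
from ov import *
C=(.623,.0128,-1.5229);P=(.511,.2724,-1.4695)
t=bot.grab_frame("top");s=bot.grab_frame("side")
a=panel(t,[(C,CHL,(0,255,0))],(238,145,338,210),4);b=panel(s,[(C,CHL,(0,255,0))],(210,120,280,215),4)
c=panel(t,[(P,PUL,(0,255,0))],(120,200,200,225),4)
im=np.zeros((600,800,3),np.uint8)
for x,(yy,xx) in((a,(0,0)),(b,(0,420)),(c,(300,0))): im[yy:yy+x.shape[0],xx:xx+x.shape[1]]=x
cv2.imwrite("pics/ov1.png",im)
E
```

```text
(no output)
```

View pics/ov1.png

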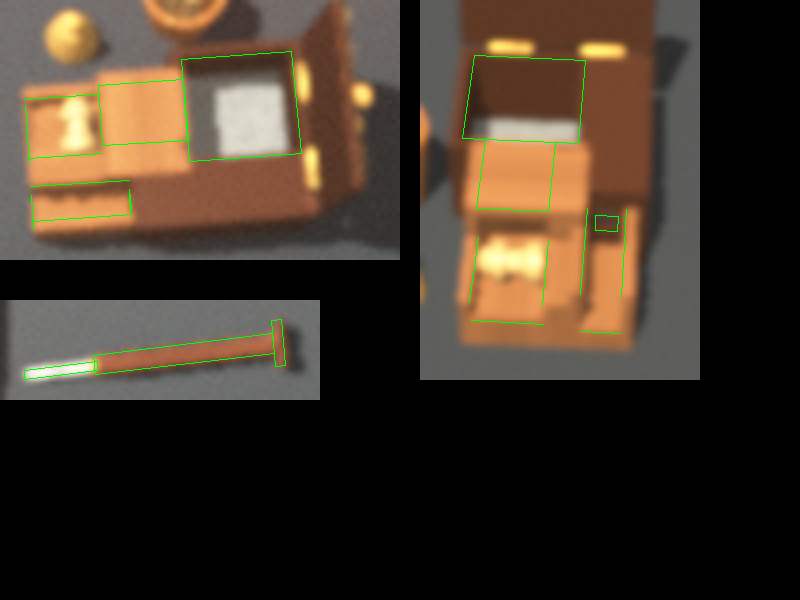

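```bash
cat > d.py <<'E'
import sys
from ov import *
C=(.623,.0128,-1.5229)
def delta(xy,z,yaw,pr=True):
    s=bot.observe();R=Ro.from_euler("xyz",s["tool_rot"]).as_matrix()
    T=Ro.from_euler("xyz",[np.pi,0,yaw]).as_matrix()
    d=R.T@(np.array([*xy,z])-s["position"])*1000; w=Ro.from_matrix(R.T@T).as_rotvec()
    print("clk",s["clock"],"pos",np.round(s["position"],4),"rpy",np.round(s["tool_rot"],3),"q",np.round(s["qpos"],2),"F",np.round(s["force"],1),"gw",round(float(s["grip_width"]),4),round(float(s["finger_force"]),1))
    print("shift(now axes)",d.round(1),"turn",w.round(3),"shift(target axes)",(T.T@(np.array([*xy,z])-s["position"])*1000).round(1))
E
python3 -m jog '[[[0,0,0,0,0,0.138,1],[0,0,0,0,0,0.138,1],[0,0,0,0,0,0.138,1],[0,0,0,0,0,0.138,1],[0,0,0,0,0,0.138,1]]]' 70
python3 -m jog '[[[0,0,0,0,0,0.138,1],[0,0,0,0,0,0.138,1],[0,0,0,0,0,0.138,1],[0,0,0,0,0,0.138,1],[-30,32,18,0,0,0,1]]]'
python3 -m jog '[[[-31,33,18,0,0,0,1],[-31,33,18,0,0,0,1],[-31,33,18,0,0,0,1],[-31,33,18,0,0,0,1],[-31,33,18,0,0,0,1]]]'
python3 -c "
from d import *
delta((.5052,.3291),.12,1.672)"
```

```text
clock: 4.1
position: [0.1399, 0.6091, 0.3039]
tool_rot: [3.142, -0.0, 2.22]
force: [-0.6, 0.1, 0.0]
grip_width: 0.0856
finger_force: 0.0
clock: 4.6
position: [0.1705, 0.5858, 0.2868]
tool_rot: [-3.141, -0.004, 1.674]
force: [1.0, 0.0, -1.3]
grip_width: 0.0854
finger_force: 0.0
clock: 5.1
position: [0.3561, 0.4442, 0.1954]
tool_rot: [3.141, -0.0, 1.674]
force: [0.9, 0.3, -0.5]
grip_width: 0.0856
finger_force: 0.0
clk 5.1 pos [0.3561 0.4442 0.1954] rpy [ 3.141 -0.     1.674] q [-1.17  0.59  0.24  1.85 -0.2   0.72 -0.71] F [ 0.9  0.3 -0.5] gw 0.0856 0.0
shift(now axes) [-129.9  136.4   75.4] turn [ 0.    -0.     0.002] shift(target axes) [-129.6  136.7   75.4]
```

```bash
python3 -m jog '[[[-26,27.3,13,0,0,0,1],[-26,27.3,13,0,0,0,1],[-26,27.3,13,0,0,0,1],[-26,27.3,13,0,0,0,1],[-26,27.3,13,0,0,0,1]]]'
python3 -m jog '[[[0,0,15,0,0,0,1],[0,0,15,0,0,0,1],[0,0,12,0,0,0,1],[0,0,0,0,0,0,1]]]'
python3 -c "
from d import *
delta((.5052,.3291),.0756,1.672)"
```

```text
clock: 5.6
position: [0.5052, 0.3291, 0.1304]
tool_rot: [3.142, -0.0, 1.674]
force: [0.1, 1.5, 0.8]
grip_width: 0.0854
finger_force: 0.0
clock: 6.0
position: [0.5026, 0.3307, 0.0873]
tool_rot: [-3.139, 0.001, 1.675]
force: [-0.0, 0.0, 0.4]
grip_width: 0.0859
finger_force: 0.0
clk 6.0 pos [0.5026 0.3307 0.0873] rpy [-3.139e+00  1.000e-03  1.675e+00] q [-0.8   0.79  0.17  1.8  -0.23  0.57 -0.38] F [-0.   0.   0.4] gw 0.0859 0.0
shift(now axes) [-1.8  2.5 11.6] turn [-0.002  0.001  0.003] shift(target axes) [-1.8  2.4 11.7]
```

```bash
python3 -m jog '[[[-2,2.5,6,0,0,0,1],[0,0,5.5,0,0,0,1],[0,0,0,0,0,0,1]]]'
python3 -m jog '[[[0,0,0,0,0,0,0],[0,0,0,0,0,0,0],[0,0,0,0,0,0,0],[0,0,0,0,0,0,0],[0,0,0,0,0,0,0]]]' 70
python3 -m jog '[[[0,0,0,0,0,0,0],[0,0,0,0,0,0,0],[0,0,0,0,0,0,0]]]'
python3 -c "
from d import *
delta((.5052,.3291),.0756,1.672)"
```

```text
clock: 6.3
position: [0.5065, 0.3284, 0.077]
tool_rot: [-3.141, 0.0, 1.674]
force: [-0.4, -0.4, 0.1]
grip_width: 0.0855
finger_force: 0.0
clock: 6.8
position: [0.5069, 0.3284, 0.0777]
tool_rot: [3.141, -0.0, 1.674]
force: [-0.9, -2.0, 9.2]
grip_width: 0.0143
finger_force: 68.3
clock: 7.1
position: [0.5069, 0.3284, 0.0778]
tool_rot: [3.141, -0.0, 1.674]
force: [-0.9, -0.4, 5.6]
grip_width: 0.0145
finger_force: 68.8
clk 7.1 pos [0.5069 0.3284 0.0778] rpy [ 3.141 -0.     1.674] q [-0.79  0.81  0.17  1.79 -0.23  0.56 -0.37] F [-0.9 -0.4  5.6] gw 0.0145 68.8
shift(now axes) [ 0.8 -1.6  2.2] turn [ 0.    -0.     0.002] shift(target axes) [ 0.8 -1.6  2.2]
```

```bash
python3 -m jog '[[[0,0,-15,0,0,0,0],[0,0,-20,0,0,0,0],[0,0,-15,0,0,0.053,0],[0,0,0,0,0,0,0]]]'
python3 -c "
from d import *
delta((.6155,.1702),.122,1.6206)"
```

```text
clock: 7.5
position: [0.5076, 0.3289, 0.1301]
tool_rot: [3.139, -0.002, 1.619]
force: [-0.5, 0.5, -0.8]
grip_width: 0.0142
finger_force: 68.3
clk 7.5 pos [0.5076 0.3289 0.1301] rpy [ 3.139e+00 -2.000e-03  1.619e+00] q [-0.81  0.73  0.21  1.79 -0.23  0.65 -0.43] F [-0.5  0.5 -0.8] gw 0.0142 68.3
shift(now axes) [-163.7  100.1    8. ] turn [ 0.003 -0.002 -0.001] shift(target axes) [-163.8   99.9    8.1]
```

```bash
python3 -m jog '[[[-30,20,2,0,0,0,0],[-30,20,2,0,0,0,0],[-30,20,2,0,0,0,0],[-30,20,1,0,0,0,0],[-30,20,1,0,0,0,0]]]'
python3 -m jog '[[[-13,0,0,0,0,0,0],[0,0,0,0,0,0,0]]]'
cat > look.py <<'E'
# look.py name direction(+1 blade leads,-1 pin leads) grasp offset on handle, TCP-to-axis height
import sys
from d import *
from scipy.optimize import least_squares
def look(name,off,rel,h=.0658,det=True):
    t=bot.grab_frame("top");sd=bot.grab_frame("side");s=bot.observe();p=s["position"];yaw=s["tool_rot"][2]+rel
    dz=(p[2]-h)*1000-12
    P=(p[0]-off/1000*np.cos(yaw),p[1]-off/1000*np.sin(yaw),yaw)
    L=[(tuple(np.add(a,(0,0,dz))),tuple(np.add(b,(0,0,dz)))) for a,b in PUL]
    if det:
        for f in(t,sd):
            for q,m in(("blade_face",(81.5,0,12+dz)),("pin_tip",(-133.5,0,12+dz)),("handle_mid",(0,0,12+dz))):
                e=W(P,m)
                for d in bot.spot_point(q,f):
                    if np.linalg.norm(d["xyz"]-e)<.04: print(q,"seen-expected mm",((d["xyz"]-e)*1000).round(1),round(d["conf"],2));break
    def pan(f):
        pts=np.array([proj(f,W(P,a)) for a,_ in L]+[proj(f,W(C,a)) for a in ((0,25,46),(128,-79,76))])
        lo=np.maximum(pts.min(0)-6,0).astype(int);hi=(pts.max(0)+6).astype(int)
        return panel(f,[(C,CHL,(0,255,0)),(P,L,(255,255,0))],(*lo,min(hi[0],512),min(hi[1],384)),4)
    a,b=pan(t),pan(sd);im=np.zeros((max(a.shape[0],b.shape[0]),a.shape[1]+b.shape[1],3),np.uint8)
    im[:a.shape[0],:a.shape[1]]=a;im[:b.shape[0],a.shape[1]:]=b
    k=min(1,800/im.shape[1],600/im.shape[0]);cv2.imwrite("pics/"+name,cv2.resize(im,None,fx=k,fy=k,interpolation=cv2.INTER_AREA))
E
python3 -c "
from look import *
delta((.6155,.1702),.122,1.6206)
look('l1.png',-56.1,np.pi)
for n in('top','side'):
  f=bot.grab_frame(n)
  print([(d['xyz'],d['conf']) for d in bot.spot_point('bishop_mid',f)[:2]])"
```

```text
clock: 8.0
position: [0.6146, 0.1822, 0.1192]
tool_rot: [-3.141, 0.0, 1.622]
force: [0.3, -0.3, -0.6]
grip_width: 0.0149
finger_force: 68.3
clock: 8.2
position: [0.6149, 0.1678, 0.1192]
tool_rot: [-3.141, 0.001, 1.618]
force: [0.1, 0.4, -1.1]
grip_width: 0.0145
finger_force: 68.4
clk 8.2 pos [0.6149 0.1678 0.1192] rpy [-3.141e+00  1.000e-03  1.618e+00] q [-0.48  0.78  0.18  1.69 -0.2   0.68 -0.14] F [ 0.1  0.4 -1.1] gw 0.0145 68.4
shift(now axes) [ 2.3  0.7 -2.8] turn [-0.001  0.001 -0.002] shift(target axes) [ 2.3  0.7 -2.8]
blade_face seen-expected mm [ 0.4 -0.1  2.1] 0.52
handle_mid seen-expected mm [ 2.6 -6.6 -1.5] 0.55
pin_tip seen-expected mm [ 0.9 -2.2 -0. ] 0.76
handle_mid seen-expected mm [ 0.7 -3.2 -2.7] 0.59
[([0.6294, -0.0251, 0.0411], 0.41)]
[([0.5622, -0.0731, 0.043], 0.59)]
```

View pics/l1.png

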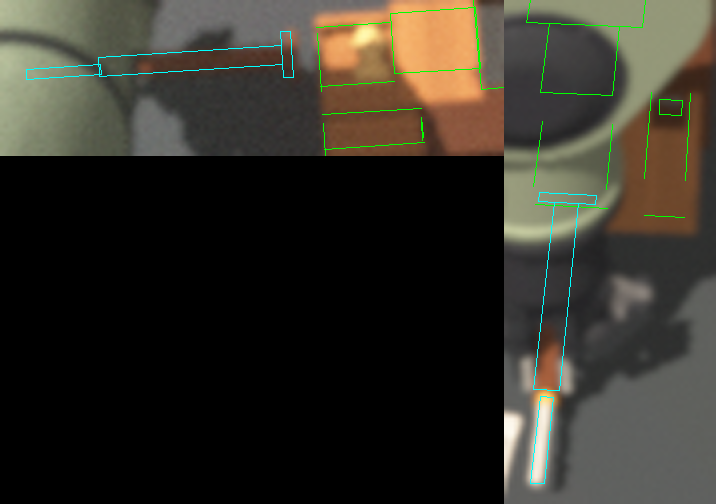

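```bash
python3 -m jog '[[[0,0.7,5,0,0,-0.002,0],[0,0,4,0,0,0,0],[-8,0,0,0,0,0,0],[-10,0,0,0,0,0,0],[-8,0,0,0,0,0,0]]]'
python3 -m jog '[[[-6,0,0,0,0,0,0],[-5,0,0,0,0,0,0],[-5,0,0,0,0,0,0],[-5,0,0,0,0,0,0],[-5,0,0,0,0,0,0]]]'
python3 -c "
from d import *
p=C;g=-.0196
delta(W(C,(-19.6,0,0))[:2],.1105,1.6206)"
```

```text
clock: 9.3
position: [0.6169, 0.143, 0.1104]
tool_rot: [3.142, 0.001, 1.622]
force: [-0.1, -0.4, 0.1]
grip_width: 0.014
finger_force: 68.4
clock: 9.8
position: [0.6182, 0.1184, 0.1104]
tool_rot: [3.142, -0.0, 1.623]
force: [0.5, -1.3, -0.9]
grip_width: 0.0146
finger_force: 68.3
clk 9.8 pos [0.6182 0.1184 0.1104] rpy [ 3.142 -0.     1.623] q [-0.39  0.78  0.17  1.72 -0.2   0.65 -0.07] F [ 0.5 -1.3 -0.9] gw 0.0146 68.3
shift(now axes) [-86.1  -0.6  -0.1] turn [ 0.    -0.     0.002] shift(target axes) [-86.1  -0.4  -0.1]
```

```bash
python3 -m jog '[[[-6,0,0,0,0,0,0],[-7,0,0,0,0,0,0],[-7,0,0,0,0,0,0],[-7,0,0,0,0,0,0],[-7,0,0,0,0,0,0]]]'
python3 -m jog '[[[-7,0,0,0,0,0,0],[-7,0,0,0,0,0,0],[-7,0,0,0,0,0,0],[-7,0,0,0,0,0,0],[-7,0,0,0,0,0,0]]]'
python3 -m jog '[[[-7,0,0,0,0,0,0],[-6,0,0,0,0,0,0],[-4,0,0,0,0,0,0],[0,0,0,0,0,0,0],[0,0,0,0,0,0,0]]]'
python3 -c "
from d import *
delta(W(C,(-19.6,0,0))[:2],.1105,1.6206)
for n in('top','side'):
  f=bot.grab_frame(n);save(f,n+'2.png',(215,120,345,220),5)
  print([(d['xyz'],d['conf']) for d in bot.spot_point('bishop_mid',f)[:2]])"
```

```text
clock: 10.3
position: [0.6199, 0.084, 0.1104]
tool_rot: [-3.142, 0.0, 1.623]
force: [-0.3, -0.1, -0.8]
grip_width: 0.0144
finger_force: 68.3
clock: 10.8
position: [0.6218, 0.0491, 0.1104]
tool_rot: [-3.142, 0.0, 1.623]
force: [-0.4, 0.6, -0.8]
grip_width: 0.0144
finger_force: 68.3
clock: 11.3
position: [0.6226, 0.033, 0.1104]
tool_rot: [-3.142, -0.0, 1.623]
force: [0.1, -0.1, -1.0]
grip_width: 0.014
finger_force: 68.3
clk 11.3 pos [0.6226 0.033  0.1104] rpy [-3.142 -0.     1.623] q [-0.25  0.78  0.16  1.74 -0.18  0.64  0.06] F [ 0.1 -0.1 -1. ] gw 0.014 68.3
shift(now axes) [-0.6 -0.6 -0.1] turn [-0.    -0.     0.002] shift(target axes) [-0.6 -0.6 -0.1]
[([0.6363, -0.1645, 0.0229], 0.56)]
[]
```

View pics/top2.png

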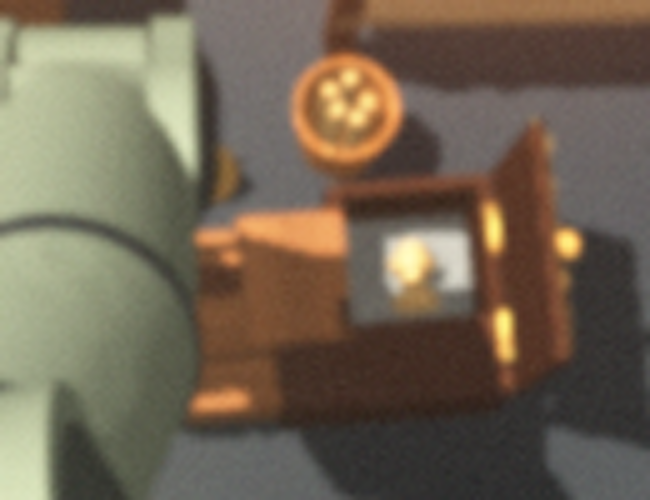

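The bishop lies inside the box at about (410, 265) px of the crop. Next I withdraw the pusher, turn it 90° and lay it down.

```bash
python3 -m jog '[[[15,0,0,0,0,0,0],[30,0,0,0,0,0,0],[35,0,0,0,0,0,0],[35,0,0,0,0,0,0],[35,0,0,0,0,0,0]]]'
python3 -m jog '[[[30,0,-5,0,0,0,0],[25,-30,-5,0,0,0,0],[25,-35,0,0,0,0,0],[25,-35,0,0,0,-0.1,0],[20,-35,0,0,0,-0.14,0]]]'
python3 -m jog '[[[0,0,0,0,0,-0.14,0],[0,0,0,0,0,-0.14,0],[0,0,0,0,0,-0.14,0],[0,0,0,0,0,-0.14,0],[0,0,0,0,0,-0.14,0]]]'
python3 -m jog '[[[0,0,0,0,0,-0.14,0],[0,0,0,0,0,-0.14,0],[0,0,0,0,0,-0.14,0],[0,0,0,0,0,-0.14,0],[0,0,0,0,0,0,0]]]'
python3 -c "
from d import *
delta((.474,.30),.0785,3.1416)"
```

```text
clock: 12.0
position: [0.6143, 0.1852, 0.1104]
tool_rot: [-3.142, -0.0, 1.623]
force: [0.6, 0.1, -0.2]
grip_width: 0.0141
finger_force: 68.3
clock: 12.5
position: [0.4696, 0.2994, 0.1204]
tool_rot: [3.141, -0.001, 1.869]
force: [1.5, 0.6, -0.5]
grip_width: 0.0144
finger_force: 68.5
clock: 13.0
position: [0.4713, 0.2977, 0.1205]
tool_rot: [3.141, -0.0, 2.569]
force: [0.6, -0.7, -0.8]
grip_width: 0.0148
finger_force: 68.6
clock: 13.5
position: [0.4715, 0.2973, 0.1204]
tool_rot: [3.141, -0.0, 3.126]
force: [1.2, -0.4, -0.9]
grip_width: 0.0144
finger_force: 68.5
clk 13.5 pos [0.4715 0.2973 0.1204] rpy [ 3.141 -0.     3.126] q [-0.52  0.68 -0.2   1.9   0.23  0.58  0.68] F [ 1.2 -0.4 -0.9] gw 0.0144 68.5
shift(now axes) [-2.4  2.7 41.9] turn [ 0.    -0.    -0.016] shift(target axes) [-2.5  2.7 41.9]
```

```bash
python3 -m jog '[[[0,0,15,0,0,0,0],[0,0,14,0,0,0,0],[0,0,8,0,0,0,0],[0,0,4,0,0,0,0],[0,0,1,0,0,0,0]]]'
python3 -m jog '[[[0,0,0,0,0,0,0.4],[0,0,0,0,0,0,0.7],[0,0,0,0,0,0,1],[0,0,0,0,0,0,1],[0,0,-10,0,0,0,1]]]'
python3 -m jog '[[[0,0,-30,0,0,0,1],[0,0,-30,0,0,0.14,1],[0,0,0,0,0,0.14,1],[0,0,0,0,0,0.14,1],[0,0,0,0,0,0.14,1]]]'
python3 -m jog '[[[0,0,0,0,0,0.14,1],[0,0,0,0,0,0.14,1],[0,0,0,0,0,0.14,1],[0,0,0,0,0,0.14,1],[0,0,0,0,0,0.14,1]]]'
python3 -m jog '[[[0,0,0,0,0,0.14,1],[0,0,0,0,0,0.14,1],[0,0,0,0,0,0.14,1],[0,0,0,0,0,0.14,1],[0,0,0,0,0,0.14,1]]]'
python3 -m jog '[[[0,0,0,0,0,0.14,1],[0,0,0,0,0,0.14,1],[0,0,0,0,0,0.14,1],[0,0,0,0,0,0.14,1],[0,0,0,0,0,0.14,1]]]'
python3 -m jog '[[[0,0,0,0,0,0.14,1],[0,0,0,0,0,0.14,1],[0,0,0,0,0,0.14,1],[0,0,0,0,0,0,1]]]'
python3 -c "
from fit import *
from d import *
delta((.5835,.2975),.13,0)
F=[bot.grab_frame(n) for n in('top','side')]
print(fit(PU,(.5276,.2975,0),F,.04))"
```

```text
clock: 14.0
position: [0.4715, 0.2967, 0.0777]
tool_rot: [-3.141, -0.001, 3.122]
force: [-4.3, -1.8, 7.3]
grip_width: 0.0146
finger_force: 69.5
clock: 14.5
position: [0.4715, 0.2964, 0.088]
tool_rot: [-3.141, -0.001, 3.123]
force: [-0.3, 0.5, 1.2]
grip_width: 0.0845
finger_force: 0.0
clock: 15.0
position: [0.4721, 0.2968, 0.1495]
tool_rot: [3.14, 0.0, 2.557]
force: [0.2, 0.3, 0.7]
grip_width: 0.0857
finger_force: 0.0
clock: 15.5
position: [0.4719, 0.2969, 0.1492]
tool_rot: [3.141, -0.001, 1.857]
force: [0.1, -0.2, 0.8]
grip_width: 0.0854
finger_force: 0.0
clock: 16.0
position: [0.4718, 0.297, 0.1492]
tool_rot: [-3.141, -0.001, 1.157]
force: [-0.0, 0.9, -0.3]
grip_width: 0.0857
finger_force: 0.0
clock: 16.5
position: [0.4718, 0.2971, 0.1491]
tool_rot: [-3.14, -0.0, 0.457]
force: [0.6, -0.2, 0.0]
grip_width: 0.0856
finger_force: 0.0
clock: 16.9
position: [0.4716, 0.2972, 0.1488]
tool_rot: [-3.141, 0.0, 0.041]
force: [0.4, 0.0, 0.5]
grip_width: 0.0857
finger_force: 0.0
clk 16.9 pos [0.4716 0.2972 0.1488] rpy [-3.141  0.     0.041] q [-1.09  0.74  0.61  1.92 -0.65  0.69 -1.61] F [0.4 0.  0.5] gw 0.0857 0.0
shift(now axes) [111.8   4.2  18.7] turn [-0.001  0.     0.041] shift(target axes) [111.9  -0.3  18.8]
handle_mid [-0.4  1.4  0.2]
blade_face [ 1.8 -0.2 -5.7]
pin_tip [-0.5  2.2  2.6]
handle_mid [0.6 1.6 1.3]
blade_face [ 0.5 -1.7  0.6]
pin_tip [-2.  -6.1 -0.9]
[ 0.52797587  0.2945808  -0.03445049]
```

```bash
python3 -m jog '[[[0,0,0,0,0,0.063,1],[27,0,6,0,0,0,1],[29,0,6,0,0,0,1],[29,0,6,0,0,0,1],[28,0,6,0,0,0,1]]]'
python3 -m jog '[[[0,0,10,0,0,0,1],[0,0,10,0,0,0,1],[0,0,10,0,0,0,1],[0,0,5,0,0,0,1],[0,0,0,0,0,0,1]]]'
python3 -c "
from d import *
delta((.5846,.2943),.0775,-.022)"
```

```text
clock: 17.8
position: [0.586, 0.2943, 0.1241]
tool_rot: [-3.141, 0.0, -0.019]
force: [0.1, 1.4, 0.1]
grip_width: 0.0852
finger_force: 0.0
clock: 18.3
position: [0.5841, 0.2946, 0.0887]
tool_rot: [3.141, 0.001, -0.02]
force: [-0.9, 0.1, 1.1]
grip_width: 0.0855
finger_force: 0.0
clk 18.3 pos [0.5841 0.2946 0.0887] rpy [ 3.141e+00  1.000e-03 -2.000e-02] q [-0.91  0.94  0.58  1.66 -0.69  0.76 -1.59] F [-0.9  0.1  1.1] gw 0.0855 0.0
shift(now axes) [ 0.5  0.2 11.2] turn [0.    0.001 0.002] shift(target axes) [ 0.5  0.2 11.2]
```

```bash
python3 -m jog '[[[0,0,6,0,0,0,1],[0,0,5,0,0,0,1],[0,0,0,0,0,0,0],[0,0,0,0,0,0,0],[0,0,0,0,0,0,0]]]'
python3 -m jog '[[[0,0,0,0,0,0,0],[0,0,0,0,0,0,0],[0,0,0,0,0,0,0],[0,0,0,0,0,0,0]]]' 80
python3 -c "
from d import *
delta((.5846,.2943),.0775,-.022)"
python3 -m jog '[[[0,0,-15,0,0,0,0],[0,0,-20,0,0,0,0],[0,0,-15,0,0,-0.14,0],[0,0,0,0,0,-0.14,0],[0,0,0,0,0,-0.14,0]]]'
python3 -m jog '[[[0,0,0,0,0,-0.14,0],[0,0,0,0,0,-0.14,0],[0,0,0,0,0,-0.14,0],[0,0,0,0,0,-0.14,0],[0,0,0,0,0,-0.14,0]]]'
python3 -m jog '[[[0,0,0,0,0,-0.14,0],[0,0,0,0,0,-0.14,0],[0,0,0,0,0,-0.14,0],[0,0,0,0,0,-0.10,0],[0,0,0,0,0,0,0]]]'
python3 -c "
from d import *
delta(W(C,(-215,-65,0))[:2],.122,1.6187)"
```

```text
clock: 18.8
position: [0.585, 0.2944, 0.0786]
tool_rot: [-3.142, -0.0, -0.02]
force: [0.0, -0.2, -0.1]
grip_width: 0.0442
finger_force: 0.0
clock: 19.2
position: [0.585, 0.2944, 0.0788]
tool_rot: [-3.141, -0.0, -0.02]
force: [-1.5, -1.1, 6.4]
grip_width: 0.0141
finger_force: 78.7
clk 19.2 pos [0.585  0.2944 0.0788] rpy [-3.141 -0.    -0.02 ] q [-0.9   0.95  0.56  1.66 -0.7   0.74 -1.58] F [-1.5 -1.1  6.4] gw 0.0141 78.7
shift(now axes) [-0.4  0.1  1.3] turn [-0.    -0.     0.002] shift(target axes) [-0.4  0.1  1.3]
clock: 19.7
position: [0.5852, 0.2946, 0.13]
tool_rot: [3.142, -0.001, 0.406]
force: [-0.1, 0.3, -1.0]
grip_width: 0.0143
finger_force: 78.1
clock: 20.2
position: [0.5851, 0.2942, 0.1294]
tool_rot: [3.141, -0.0, 1.105]
force: [-0.9, 0.2, -1.2]
grip_width: 0.0142
finger_force: 78.1
clock: 20.7
position: [0.5853, 0.294, 0.1294]
tool_rot: [3.141, 0.0, 1.621]
force: [0.0, -0.4, -0.8]
grip_width: 0.014
finger_force: 78.1
clk 20.7 pos [0.5853 0.294  0.1294] rpy [3.141 0.    1.621] q [-0.68  0.79  0.2   1.64 -0.21  0.73 -0.34] F [ 0.  -0.4 -0.8] gw 0.014 78.1
shift(now axes) [-67.5 -40.9   7.3] turn [0.001 0.    0.002] shift(target axes) [-67.6 -40.8   7.4]
```

```bash
python3 -m jog '[[[-15,-10,3,0,0,0,0],[-20,-11,5,0,0,0,0],[-20,-10,5,0,0,0,0],[-12.5,-10,4.5,0,0,0.002,0],[0,0,0,0,0,0,0]]]'
python3 -c "
from look import *
delta(W(C,(-215,-65,0))[:2],.1118,1.6187)
look('l2.png',57.4,0,.0668)
look('l3.png',57.4,0,.0668)"
```

```text
clock: 21.2
position: [0.5465, 0.2228, 0.111]
tool_rot: [-3.14, 0.002, 1.612]
force: [1.0, 0.6, -0.5]
grip_width: 0.0142
finger_force: 78.2
clk 21.2 pos [0.5465 0.2228 0.111 ] rpy [-3.140e+00  2.000e-03  1.612e+00] q [-0.61  0.74  0.18  1.83 -0.21  0.59 -0.26] F [ 1.   0.6 -0.5] gw 0.0142 78.2
shift(now axes) [ 1.6  1.4 -0.8] turn [-0.001  0.002 -0.006] shift(target axes) [ 1.6  1.4 -0.8]
blade_face seen-expected mm [-3.7  0.1  3.7] 0.73
handle_mid seen-expected mm [ 1.6 -7.5 -2.9] 0.69
blade_face seen-expected mm [-0.8 -1.8  1.9] 0.58
blade_face seen-expected mm [-1.2  3.2  7.3] 0.6
pin_tip seen-expected mm [ 3.1 -2.7 -1.6] 0.5
handle_mid seen-expected mm [ 3.8 -1.2 -2.7] 0.79
blade_face seen-expected mm [ 2.4 -1.4 -1.5] 0.75
```

View pics/l2.png

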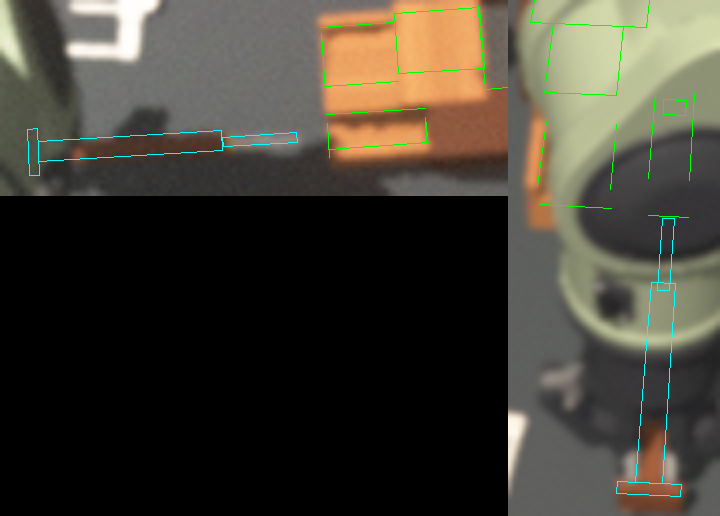

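```bash
python3 -m jog '[[[0,1.4,-0.8,0,0,-0.006,0],[-10,0,0,0,0,0,0],[-14,0,0,0,0,0,0],[-14,0,0,0,0,0,0],[-14,0,0,0,0,0,0]]]'
python3 -m jog '[[[-14,0,0,0,0,0,0],[-10,0,0,0,0,0,0],[-4,0,0,0,0,0,0],[0,0,0,0,0,0,0]]]'
python3 -c "
from d import *
delta(W(C,(-136,-65,0))[:2],.1118,1.6187)"
for i in 1 2 ; do echo; done
python3 -m jog '[[[0,2,0,0,0,0,0],[0,2,0,0,0,0,0],[0,1,0,0,0,0,0],[0,0,0,0,0,0,0]]]' | egrep 'posi|force:'
python3 -m jog '[[[0,1,0,0,0,0,0],[0,0.5,0,0,0,0,0],[0,0,0,0,0,0,0]]]' | egrep 'posi|force:'
python3 -m jog '[[[0,1,0,0,0,0,0],[0,0.5,0,0,0,0,0],[0,0,0,0,0,0,0]]]' | egrep 'posi|force:'
```

```text
clock: 22.5
position: [0.5515, 0.1711, 0.1117]
tool_rot: [-3.142, 0.0, 1.623]
force: [1.1, 0.7, -0.8]
grip_width: 0.0139
finger_force: 78.2
clock: 22.9
position: [0.5529, 0.1446, 0.1117]
tool_rot: [-3.142, 0.0, 1.623]
force: [-0.1, 0.9, -0.8]
grip_width: 0.0141
finger_force: 78.2
clk 22.9 pos [0.5529 0.1446 0.1117] rpy [-3.142  0.     1.623] q [-0.47  0.72  0.16  1.88 -0.19  0.56 -0.13] F [-0.1  0.9 -0.8] gw 0.0141 78.2
shift(now axes) [ 1.  -1.3 -0.1] turn [-0.     0.     0.004] shift(target axes) [ 1.  -1.3 -0.1]


position: [0.558, 0.1458, 0.1116]
force: [-0.5, 0.2, -0.6]
finger_force: 78.2
position: [0.5594, 0.1455, 0.1117]
force: [-0.2, 0.1, -0.3]
finger_force: 78.2
position: [0.5608, 0.1456, 0.1117]
force: [-1.2, 0.3, -1.1]
finger_force: 78.2
```

```bash
for k in 1 2 3; do python3 -m jog '[[[0,1,0,0,0,0,0],[0,0,0,0,0,0,0]]]' | egrep 'posi|force:' | grep -v finger; done
```

```text
position: [0.5616, 0.1456, 0.1116]
force: [-3.4, 0.7, -0.3]
position: [0.5625, 0.1457, 0.1115]
force: [-4.6, 1.6, -1.0]
position: [0.5632, 0.1457, 0.1115]
force: [-6.7, 0.4, -0.4]
```

```bash
python3 -m jog '[[[0,-5,0,0,0,0,0],[0,-6,0,0,0,0,0],[0,-5,0,0,0,0,0],[0,-3,0,0,0,0,0],[0,0,0,0,0,0,0]]]' | egrep 'posi|force:'
python3 -m jog '[[[0,-1,0,0,0,0,0],[0,-1,0,0,0,0,0],[0,0,0,0,0,0,0]]]' | egrep 'posi|force:'
for k in 1 2 3; do python3 -m jog '[[[0,-1,0,0,0,0,0],[0,0,0,0,0,0,0]]]' | egrep 'posi|force:' | grep -v finger; done
```

```text
position: [0.5446, 0.1448, 0.1118]
force: [0.0, 0.4, -1.0]
finger_force: 78.3
position: [0.5429, 0.1446, 0.1117]
force: [0.2, 0.3, -0.1]
finger_force: 78.3
position: [0.5418, 0.1445, 0.1117]
force: [-0.5, 0.4, -0.9]
position: [0.5408, 0.1445, 0.1117]
force: [0.2, -0.0, -1.1]
position: [0.5399, 0.1444, 0.1117]
force: [1.1, 0.3, -0.4]
```

```bash
for k in 1 2 3; do python3 -m jog '[[[0,-1,0,0,0,0,0],[0,0,0,0,0,0,0]]]' | egrep 'posi|force:' | grep -v finger; done
```

```text
position: [0.5391, 0.1445, 0.1118]
force: [2.0, -0.2, -1.0]
position: [0.5382, 0.1444, 0.1118]
force: [4.9, -0.7, -1.8]
position: [0.5374, 0.1444, 0.1119]
force: [5.4, -1.0, -1.3]
```

```bash
python3 -m jog '[[[2,6,0,0,0,0,0],[0,5,4,0,0,0,0],[0,1.8,6,0,0,0,0],[0,0,6,0,0,0,0],[0,0,0,0,0,0,0]]]' | egrep 'posi|force:|rot'
for k in 1 2 3 4 5; do python3 -m jog '[[[0,0,1,0,0,0,0],[0,0,0,0,0,0,0]]]' | egrep 'posi|force:' | grep -v finger; done
```

```text
position: [0.5489, 0.1468, 0.0945]
tool_rot: [-3.14, 0.001, 1.624]
force: [-0.5, -0.5, -0.7]
finger_force: 78.5
position: [0.5494, 0.1469, 0.0947]
force: [-0.3, 0.2, -0.7]
position: [0.5495, 0.147, 0.0938]
force: [-1.1, -0.2, -1.1]
position: [0.5495, 0.147, 0.0927]
force: [-0.6, -0.2, -0.6]
position: [0.5495, 0.147, 0.0916]
force: [-0.7, 0.6, -1.4]
position: [0.5496, 0.147, 0.0906]
force: [-0.7, 0.4, -0.5]
```

```bash
for k in 1 2 3 4 5; do python3 -m jog '[[[0,0,0.8,0,0,0,0],[0,0,0,0,0,0,0]]]' | egrep 'posi|force:' | grep -v finger; done
```

```text
position: [0.5496, 0.147, 0.0899]
force: [-0.1, 0.3, 0.6]
position: [0.5496, 0.147, 0.0891]
force: [-0.1, 0.2, 2.7]
position: [0.5496, 0.1471, 0.0883]
force: [-0.7, 2.4, 3.9]
position: [0.5496, 0.1471, 0.0875]
force: [0.0, 1.6, 4.8]
position: [0.5496, 0.1469, 0.0866]
force: [0.9, 0.6, 3.5]
```

```bash
python3 -m jog '[[[0,0,-4,0,0,0,0],[0,0,0,0,0,0,0]]]' | egrep 'posi|force:' | grep -v finger
for k in 1 2 3 4 5 ; do python3 -m jog '[[[0,0,0.6,0,0,0,0],[0,0,0,0,0,0,0]]]' | egrep 'posi|force:' | grep -v finger; done
```

```text
position: [0.5496, 0.1469, 0.091]
force: [0.8, -0.9, -0.3]
position: [0.5494, 0.147, 0.0899]
force: [0.6, -0.6, -1.1]
position: [0.5495, 0.147, 0.0893]
force: [0.1, -0.9, -2.4]
position: [0.5495, 0.147, 0.0888]
force: [-0.0, 0.2, -0.3]
position: [0.5496, 0.147, 0.0883]
force: [0.1, 0.3, -0.5]
position: [0.5496, 0.147, 0.0877]
force: [0.8, 0.7, 2.0]
```

```bash
python3 -m jog '[[[0,0.5,-7,0,0,0,0],[0,0,-8,0,0,0,0],[0,0,-6,0,0,0,0],[0,0,0,0,0,0,0]]]' | egrep 'posi|force:|rot'
python3 -m jog '[[[-4,0,0,0,0,0,0],[-6,0,0,0,0,0,0],[-6,0,0,0,0,0,0],[-4,0,0,0,0,0,0],[0,0,0,0,0,0,0]]]' | egrep 'posi|force:|rot'
python3 -c "
from d import *
delta((.5501+.0479*.020,.127),.1090,1.6235)"
```

```text
position: [0.5505, 0.1471, 0.1099]
tool_rot: [3.14, -0.0, 1.624]
force: [-0.3, 0.1, -1.6]
finger_force: 78.5
position: [0.5512, 0.126, 0.1086]
tool_rot: [-3.141, 0.0, 1.623]
force: [0.2, 0.8, -0.3]
finger_force: 78.5
clk 31.1 pos [0.5512 0.126  0.1086] rpy [-3.141  0.     1.623] q [-0.44  0.72  0.15  1.89 -0.19  0.54 -0.11] F [ 0.2  0.8 -0.3] gw 0.0142 78.5
shift(now axes) [ 1.  -0.1 -0.4] turn [-0.     0.    -0.001] shift(target axes) [ 1.  -0.1 -0.4]
```

```bash
for k in 1 2 3 4 5; do python3 -m jog '[[[-1.5,0,0,0,0,0,0],[-1.5,0,0,0,0,0,0]]]' | egrep 'posi|force:' | grep -v finger; done
```

```text
position: [0.5513, 0.1241, 0.1087]
force: [0.4, -0.5, -0.7]
position: [0.5514, 0.121, 0.1087]
force: [0.0, -0.1, -1.0]
position: [0.5516, 0.1179, 0.1087]
force: [-0.0, -0.9, -0.3]
position: [0.5518, 0.1149, 0.1087]
force: [-0.0, 0.0, -0.6]
position: [0.5519, 0.1119, 0.1087]
force: [-0.1, -0.5, -1.5]
```

```bash
for k in 1 2 3 4 5 6; do python3 -m jog '[[[-1.5,0,0,0,0,0,0],[-1.5,0,0,0,0,0,0]]]' | egrep 'posi|force:' | grep -v finger; done
```

```text
position: [0.5521, 0.1089, 0.1087]
force: [-0.2, 0.4, -1.0]
position: [0.5522, 0.1059, 0.1087]
force: [0.1, -0.4, -0.8]
position: [0.5524, 0.1036, 0.1087]
force: [0.7, 6.2, 1.6]
position: [0.5526, 0.1006, 0.1087]
force: [0.4, 4.4, -0.3]
position: [0.5527, 0.097, 0.1087]
force: [-0.2, 3.3, -0.6]
position: [0.5529, 0.0937, 0.1087]
force: [0.5, 2.7, -0.6]
```

```bash
for k in 1 2; do python3 -m jog '[[[-1.5,0,0,0,0,0,0],[-1.5,0,0,0,0,0,0]]]' | egrep 'posi|force:' | grep -v finger; done
python3 -m jog '[[[0,0,0,0,0,0,0],[0,0,0,0,0,0,0],[0,0,0,0,0,0,0],[0,0,0,0,0,0,0],[0,0,0,0,0,0,0]]]'|grep force
python3 -m jog '[[[0,0,0,0,0,0,0],[0,0,0,0,0,0,0],[0,0,0,0,0,0,0],[0,0,0,0,0,0,0],[0,0,0,0,0,0,0]]]'|grep force
python3 -m jog '[[[0,0,0,0,0,0,0],[0,0,0,0,0,0,0],[0,0,0,0,0,0,0],[0,0,0,0,0,0,0],[0,0,0,0,0,0,0]]]'|grep force
python3 -c "
from h import *
f=bot.grab_frame('top');save(f,'top4.png',(215,110,365,220),5)"
```

```text
position: [0.5531, 0.0907, 0.1087]
force: [1.0, 2.1, -1.2]
position: [0.5532, 0.0877, 0.1087]
force: [-0.6, -0.1, -0.2]
force: [-0.7, -0.1, -1.2]
finger_force: 78.5
force: [-0.4, 0.0, -0.9]
finger_force: 78.5
force: [0.6, 0.5, -0.4]
finger_force: 78.5
```

View pics/top4.png

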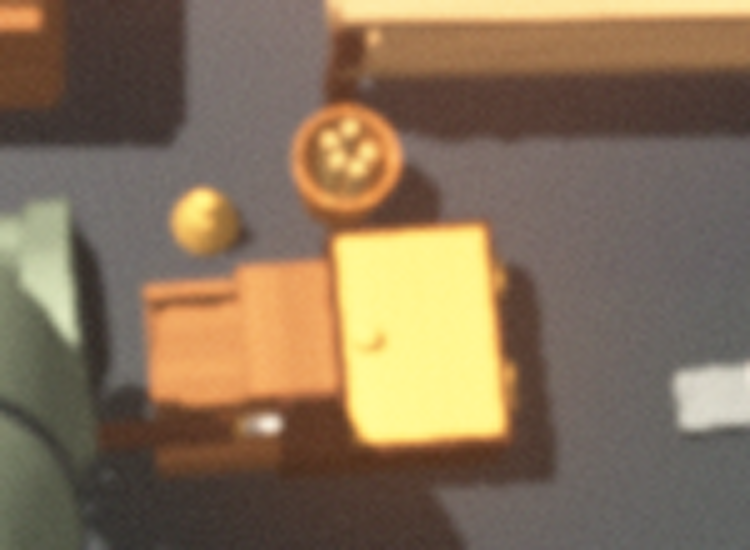

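```bash
python3 -m jog '[[[8,0,0,0,0,0,0],[12,0,0,0,0,0,0],[15,0,0,0,0,0,0],[20,0,0,0,0,0,0],[25,0,0,0,0,0,0]]]'|egrep 'posi|force:'
python3 -m jog '[[[30,0,0,0,0,0,0],[35,0,0,0,0,0,0],[35,0,0,0,0,0,0],[30,0,0,0,0,0,0],[20,0,0,0,0,0,0]]]'|egrep 'posi|force:'
python3 -m jog '[[[0,0,10,0,0,0,0],[0,0,10,0,0,0,0],[0,0,6,0,0,0,0],[0,0,2,0,0,0,0],[0,0,0,0,0,0,0]]]'|egrep 'posi|force:'
```

```text
position: [0.5487, 0.1695, 0.1087]
force: [0.2, -0.4, -1.2]
finger_force: 78.5
position: [0.5397, 0.3218, 0.1086]
force: [-0.3, 0.5, -0.7]
finger_force: 78.5
position: [0.5412, 0.3169, 0.0804]
force: [-0.3, 0.3, -0.6]
finger_force: 78.5
```

```bash
python3 -m jog '[[[0,0,1,0,0,0,0],[0,0,0.8,0,0,0,0],[0,0,0,0,0,0,0]]]'|egrep 'posi|force:'
python3 -m jog '[[[0,0,0,0,0,0,0.15],[0,0,0,0,0,0,0.3],[0,0,0,0,0,0,0.6],[0,0,0,0,0,0,1],[0,0,0,0,0,0,1]]]'|egrep 'posi|force:|width'
python3 -m jog '[[[0,0,0,0,0,0,1],[0,0,-10,0,0,0,1],[0,0,-30,0,0,0,1],[0,0,-40,0,0,0,1],[0,0,-40,0,0,0,1]]]'|egrep 'posi|force:|width'
python3 -m jog '[[[40,0,-20,0,0,0,1],[45,0,0,0,0,0,1],[45,0,0,0,0,0,1],[30,0,0,0,0,0,1],[0,0,0,0,0,0,1]]]'|egrep 'posi|clock|force:'
python3 -c "
from h import *
f=bot.grab_frame('side');save(f,'side5.png');t=bot.grab_frame('top')
for q in ['handle_mid','pin_tip','blade_face']: print(q,[d['xyz'].round(3) if hasattr(d['xyz'],'round') else d['xyz'] for g in (f,t) for d in bot.spot_point(q,g)[:2]])"
```

```text
position: [0.5412, 0.3177, 0.0791]
force: [-0.4, -0.2, -0.5]
finger_force: 78.6
position: [0.541, 0.3178, 0.0789]
force: [-0.4, -0.3, -0.1]
grip_width: 0.0681
finger_force: 0.0
position: [0.5408, 0.3175, 0.2008]
force: [0.2, 0.4, 0.4]
grip_width: 0.0855
finger_force: 0.0
clock: 38.55
position: [0.5303, 0.4824, 0.219]
force: [-1.0, 0.5, 0.4]
finger_force: 0.0
handle_mid [[0.3584, 0.1602, 0.0191], [0.5486, 0.26, 0.0119], [0.354, 0.1598, 0.0151]]
pin_tip [[0.179, 0.1731, 0.0125], [0.6211, 0.0166, 0.0225], [0.5541, 0.1281, 0.0089]]
blade_face [[0.5412, 0.3427, 0.016], [0.458, 0.146, 0.0166]]
```

View pics/side5.png

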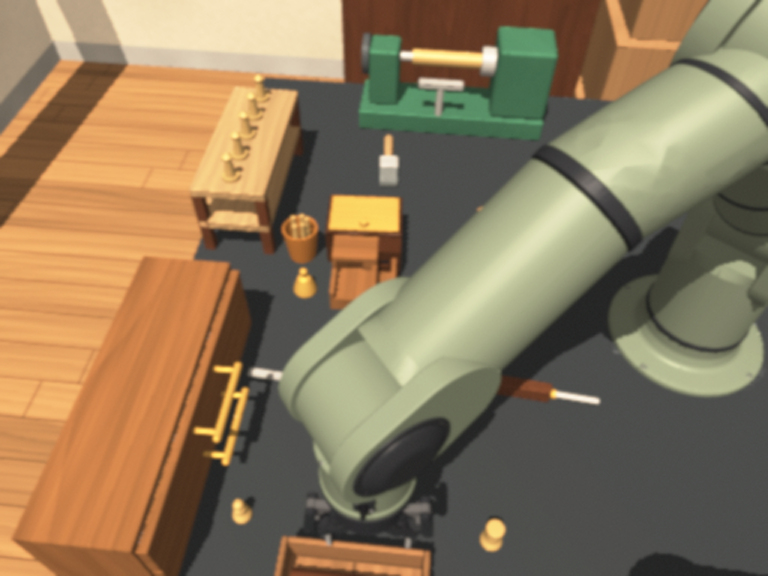

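The lid is shut at (365, 212) px. The bystanders in view stand where they were, and the gripper hangs clear. The networks place the pusher flat on the slate at (0.549, 0.260, 0.012).

```bash
python3 -c "
from workcell import bot
print(bot.job_done())"
```

```text
the job is handed in; nothing more can be done
None
```

The job is handed in at about 39 s of the 72 s allowed: the bishop is in the box under the shut lid, the pusher lies on the slate, and the bystanders in the last picture look unmoved (the arm hid some of them).

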